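Snap the pill organiser shut and hold the clip open over its card

ROBOT

A 6-joint arm with a two-finger parallel gripper is mounted at the origin on a cart in front of the work surface, level with it; the furniture and walls round the work are solid. World frame = base frame: x ahead of the robot, y to its left, z up, the work surface at z = 0. Lengths are in mm, angles in degrees, forces in N, time in s.
With the tool pointing down it reaches from about 300 to 850 mm from the base axis. Payload 4.2 kg.
Tool frame: the origin (TCP) lies midway between the tips of the shut fingers; the grasp point (between the pads) lies 19 mm behind it; z points along the fingers, y is the line along which they close (so a half turn about z gives the same grasp; the last joint's range is limited). The gripper opens to 91 mm and grips with 3 to 60 N. Pads are 32 mm wide; open, the fingers measure 118 mm over their backs; the gripper's body (76 mm by 178 mm) begins 60 mm behind the grasp point.
Start: joints at [-1.146, 18.312, 89.639, -0, 72.044, -1.146], TCP at [575.016, 0, 213.976] pointing down, gripper open.
Joint ranges: [-177.97, 177.97], [-48.28, 115.42], [12.27, 149.76], [-77.06, 257.06], [2.81, 150.46], [-146.56, 146.56]. Speed limits (degrees/s): [147.25, 147.25, 180, 180, 180, 180].

INTERFACE

Orientations are given as [roll, pitch, yaw] about the fixed x, y, z axes, in that order (R = Rz(yaw) Ry(pitch) Rx(roll)).
In Python, from workcell import env gives the robot as it stands.
- The arm moves only by the shell command python3 -m jog 'ROWS' [FORCE]. ROWS is a JSON object of lists of equal length, an entry for each row: "jaw": the finger opening in mm, from 0 to 91.2; "slide": the shift along the tool's x, y, z in units of 30 mm (1.0 is 30 mm), a list of three; "spin": the turn about the tool's z in units of 8 degrees (1.0 is 8 degrees). In form: {"jaw": [jaw, ...], "slide": [[dx, dy, dz], ...], "spin": [spin, ...]}. A call has 1 to 10 rows; each row shifts and turns the commanded pose from where the row before left it, along the tool's axes as they then stand; what a row does not reach is not made up. A row lasts 1/10 s, in which the tool goes at most 50 mm and 8.59 degrees, less where a joint would pass 70% of its speed; a pose out of reach is approached as far as the arm can. A call is refused whole if a number of a shift passes 1 or a number of a turn 1, either way. A call with a gripper value outside its range is refused whole. The fingers move at their own pace and stop on an object; FORCE is the grip in N (left out, the last holds). Time passes only in rows, so rows that do not move let the fingers close. It gives the time, the measured TCP pose, the force, the opening and the grip force at its end, in the units of the state.
- env.state(): the state, without advancing time (a new reading comes with each control period).
- env.grab_frame(name): name is "scene" or "side" or "wrist"; returns the picture (480x640x3 uint8, red, green, blue); there is no depth.
- env.camera_model(name): a dict with "fx", "fy", "cx", "cy" (pixels), "D" ([k1, k2, p1, p2, k3] as OpenCV has them; the pictures are not rectified), "camera_from_world" (4x4, takes a point from world to camera coordinates). Camera axes: x right, y up, looking along -z (the intrinsics and any distortion apply to the point x, -y, -z); pixel columns grow to the right and rows downward; lengths in mm; the calibration is good to about 2 mm. A picture is of the moment at which its call begins: read the wrist's pose just before it. camera_model takes no time and is no camera call; for the wrist camera it gives the pose at the moment of the call.
- env.job_done(): hands the job in; it is judged then, once.
The state is a dict: "time_s": time; "qpos": joint angles; "qvel": joint speeds; "effort": joint torques, N m; "ee_pos": TCP position; "ee_rot": TCP orientation; "force": force on the tool from outside, world axes, zero at the start; "torque": the same for the moment, N m; "gripper_width": finger opening in mm; "gripper_force": force on a finger pad.
Only numpy, scipy, OpenCV 4.12 (cv2) and the standard library are available. Lean on these libraries where they do the work, as an engineer would, in place of code of your own. Each camera call takes 0.05 s, during which the arm holds its last target. There are 200 camera calls.

TASK

The weekly pill organiser has just been filled: press its two open lids down until each clicks and stays shut, so that nothing can fall in or spill. Then take the steel spring clip off the basket's rim by squeezing its two handles together, and lower it, gaping, well down over the top edge of the card that stands in the organiser's rear slot: over the middle of that edge, one jaw in front of the card and one behind, neither touching it, so that I can slip a second sheet in. Finish while you are still holding the clip squeezed wide open there - do not let it go - and leave the three bottles that stand loose round about where they are.

Things in the scene. Friction and masses are not known exactly. Their poses are not given: they have to be found in the camera images.
- organiser: White weekly pill organiser, 62 (x) x 221 (y) x 32 mm, fixed: 7 compartments in a row along y. Origin: centre of underside; x to its back, z up. Clear lids 29.5 mm wide, pitch 31, hinged along y at x +16, z 33, reaching 51 mm forward (-x); shut, their tops are at z 35.4 (39.2 on the white thumb pads). Five lids are shut and fixed, two stand open.
- lid_a_tab (a point): Top centre of the raised white thumb pad (13 x 15 mm) of open lid a, 40 mm from its hinge line, near its free front edge. Lid a is second from the organiser's +y end (y = +62 mm in its frame). Lid shut: this point is at z = 39.2 mm.
- lid_a (a joint): Lid a, rad: 0 = shut, grows as it opens; starts 0.8 to 1.2. A weak spring (under 0.5 N at the edge) lifts it again to about 0.6 if it is only laid down; from 0.12 to 0.06 rad a bead under its front lip rides over a catch (about 4 to 6 N down on the thumb pad), which then keeps it shut.
- lid_b_tab (a point): The same point of open lid b, the fifth from the +y end (y = -31 mm in the organiser's frame).
- lid_b (a joint): Lid b, rad: as lid a.
- card: White laminated card with a grid, 2.2 mm thick (x) x 88 wide (y) x 82 high, upright in the slot behind the organiser's lids (anywhere along it), fixed. Origin: middle of its lower edge; x is its normal, to the organiser's back. Top edge 95.5 mm above the worktop.
- card_top (a point): Middle of the card's top edge (axes as the card's).
- basket: White slotted plastic basket, 149 (x) x 261 (y) x 62 mm high, fixed, with pill bottles (up to 101 mm high) in its rear half. Origin: centre of its underside. The clip sits on its front long wall (x = -71.5 mm; 3 mm thick, top at z = 62 mm).
- clip: Steel bulldog clip, 47 g, 40 mm wide (y), 81 high, clamped on the basket's front rim, handles up. Origin: middle of the hinge pin (along y); rim top 14 mm below it, jaw ends 41 below. Rolled handle ends, 26 mm wide, 38 mm above the pin, 48 mm over their outsides along x. Frame: the -x side lever's; it tilts by half of joint clip_lever when both handles are squeezed.
- clip_lever (a joint): Angle between the clip's levers, rad: 0 as clamped on the rim (jaws 3 mm apart), -0.08 jaws closed. Pinching the handle ends together along x opens the jaws: gap 3 mm + 39 mm per rad; stop at 0.55 (24 mm gap, handles about 28 mm over their outsides). A spring resists: 3 N at first, 8 N at the stop, and shuts the jaws if let go.
- clip_jaw_a (a point): Inner side of the tip of the jaw on the clip's -x side, at the middle of its width, 38.5 mm below the pin.
- clip_jaw_b (a point): The same point of the other jaw (+x side).
- vitamin_bottle: Loose bystander: capped pill bottle, 52 mm across, 96 mm high, behind the organiser. Origin: centre of its underside.
- small_bottle: Loose bystander: capped pill bottle, 35 mm across, 74 mm high, behind the organiser, right of the other. Origin: centre of its underside.
- front_bottle: Loose bystander: capped pill bottle, 37 mm across, 64 mm high, in front of the basket. Origin: centre of its underside.
Not all that is in view belongs to the job. Leave any blue or orange look-alike of the clip alone.

How it is judged:
By the outcome, as a careful person would: the job done as asked, in the order asked, and still so for the second after the job is handed in, while the arm keeps its last pose, push and grip.
It also fails if it takes over 61 s, if anything falls off the work surface, if the arm or the gripper's body presses on something with over 40 N, if the wrist force passes 120 N, or if a joint passes its speed limit or range.

## Working session

There is one attempt and no reset: what is moved stays moved. The work goes in short steps, Python scripts to look and compute and a shell command to move; the robot and the scene stay as the last step left them, time stands still between calls to the robot, and variables do not carry over. Pictures are saved under pics/ and viewed, at most 13 in all, crops included, and the job is handed in when it is done.

```bash
mkdir -p pics; ls
python3 - <<'E'
from workcell import env
import cv2,json
print(env.state())
for n in ("scene","side"):
    f=env.grab_frame(n); cv2.imwrite(f"pics/{n}0.png",f[:,:,::-1])
    print(n,{k:(v.tolist() if hasattr(v,'tolist') else v) for k,v in env.camera_model(n).items()})
E
```

```text
pics
{'time_s': 0.0, 'qpos': array([-1.14528800e+00,  1.83538579e+01,  8.97057232e+01,  5.09807702e-04,
        7.20450282e+01, -1.14791361e+00]), 'qvel': array([-0.07367574,  0.03937134,  0.0245489 ,  0.0431777 ,  0.01291176,
       -0.02868835]), 'effort': array([-5.01459035e-04, -4.12465632e+01, -2.31973493e+01,  7.28826877e-02,
        4.58198413e-02, -1.41870069e-04]), 'ee_pos': array([5.74495342e+02, 1.99958531e-02, 2.13102699e+02]), 'ee_rot': array([-1.79895421e+02, -2.58028593e-03,  9.00024657e+01]), 'force': array([ 0.24135622,  0.15574368, -0.65723426]), 'torque': array([-0.00263865,  0.05334261, -0.02641926]), 'gripper_force': 0.0, 'gripper_width': 91.54014262838501}
scene {'fx': 535.6024686264983, 'fy': 535.6024686264983, 'cx': 318.10907751550366, 'cy': 241.48860372794294, 'D': [-0.07840831002471763, 0.0, 0.0, 0.0, 0.0], 'camera_from_world': [[0.8200112726741491, -0.5720632946437654, -0.018030518812355272, -482.4198903633791], [0.3867605773672308, 0.5306212516017103, 0.7542263209032162, -230.53335623783562], [-0.42189781758369943, -0.6254475791542844, 0.6563669379608912, -770.2472307680747], [0.0, 0.0, 0.0, 1.0]]}
side {'fx': 455.87027818972786, 'fy': 455.87027818972786, 'cx': 317.34995287033865, 'cy': 243.03376505892436, 'D': [-0.10153527736596366, 0.0, 0.0, 0.0, 0.0], 'camera_from_world': [[0.9937475930533135, -0.11000068837374219, -0.019119881224750838, -506.27522485026753], [0.07637909580985733, 0.5448669612449135, 0.8350366628280476, -45.24669343763541], [-0.08143681614610404, -0.8312760330365823, 0.5498619843878542, -936.4060353865923], [0.0, 0.0, 0.0, 1.0]]}
```

View pics/scene0.png

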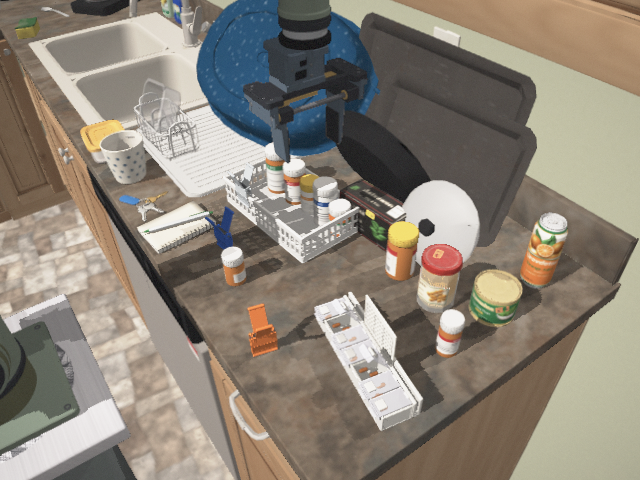

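View pics/side0.png

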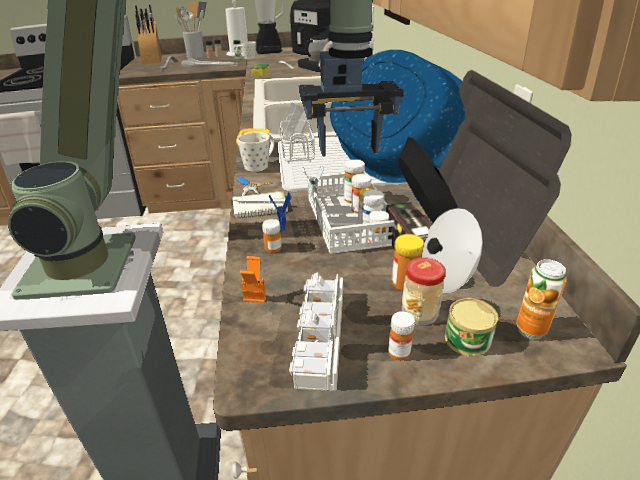

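The scene view shows the organiser at about (365,360), the card at (380,325) and the basket at (295,205). The side view shows the organiser at (317,335), with possibly the clip at (312,183). I'll enlarge the crops and add the wrist view.

Run:
```python
from workcell import env
import cv2,numpy as np
w=env.grab_frame("wrist")[:,:,::-1]; cv2.imwrite("pics/wrist0.png",w)
m=env.camera_model("wrist"); print({k:np.round(v,3).tolist() for k,v in m.items()})
s=cv2.imread("pics/scene0.png"); d=cv2.imread("pics/side0.png")
def c(im,x,y,w,h,k): return cv2.resize(im[y:y+h,x:x+w],(w*k,h*k),interpolation=cv2.INTER_CUBIC)
a=c(s,305,285,130,150,3) # 390x450
b=c(d,280,265,75,130,3)
t=np.zeros((600,800,3),np.uint8)
t[:450,:390]=a
t[:390,400:625]=b
e=c(d,295,155,55,60,3); t[:180,630:795]=e
f=c(s,215,150,90,50,4); t[395:595,400:760]=f
cv2.imwrite("pics/comp1.png",t)
```

```text
{'fx': 412.763, 'fy': 412.763, 'cx': 317.877, 'cy': 236.12, 'D': [0.027, 0.0, 0.0, 0.0, 0.0], 'camera_from_world': [[1.0, 0.0, -0.001, -573.802], [-0.0, 0.957, -0.29, 32.078], [0.001, 0.29, 0.957, -392.025], [0.0, 0.0, 0.0, 1.0]]}
```

View pics/comp1.png

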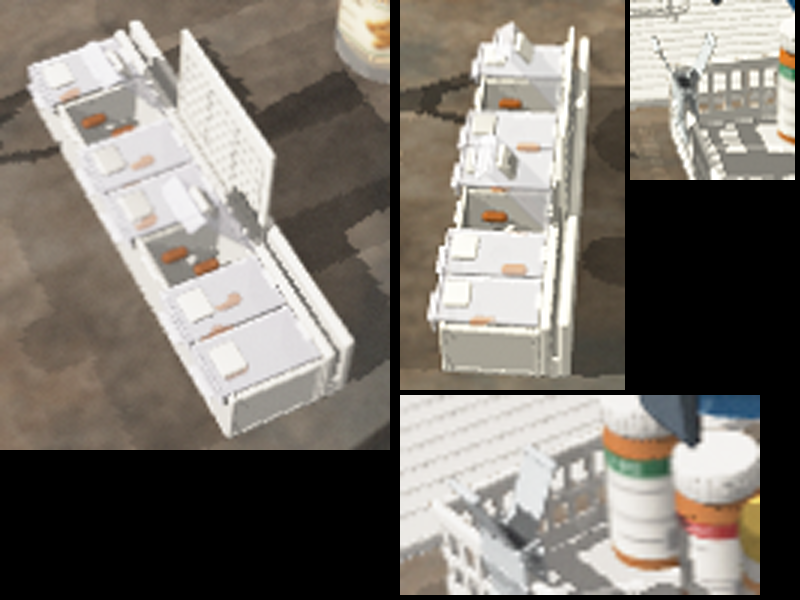

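View pics/wrist0.png

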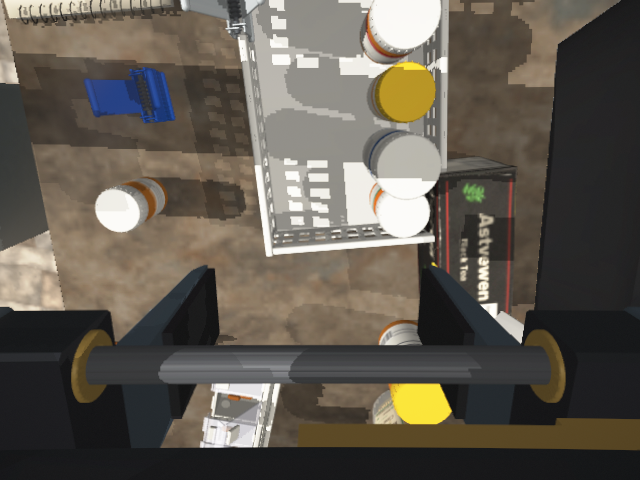

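The composite shows the organiser with two raised lids (a at comp (100,55), b at (185,200)) and the card's top corners at (183,30) and (273,155). The clip is at the basket's front-left rim. In the wrist view the clip is at the top, near (235,15). Next I'll turn these into positions.

```bash
cat > h.py <<'E'
import numpy as np,cv2
from workcell import env
def ray(m,p):
    K=np.array([[m["fx"],0,m["cx"]],[0,m["fy"],m["cy"]],[0,0,1.]])
    u=cv2.undistortPoints(np.array([[p]],float),K,np.array(m["D"]))[0,0]
    T=np.array(m["camera_from_world"]);R=T[:3,:3]
    d=R.T@np.array([u[0],-u[1],-1.]); return -R.T@T[:3,3],d/np.linalg.norm(d)
def plane(m,p,z,ax=2):
    o,d=ray(m,p); return o+d*(z-o[ax])/d[ax]
def tri(l):
    A=np.zeros((3,3));b=np.zeros(3);L=[ray(m,p) for m,p in l]
    for o,d in L:
        P=np.eye(3)-np.outer(d,d);A+=P;b+=P@o
    x=np.linalg.solve(A,b); return x,max(np.linalg.norm(np.cross(x-o,d)) for o,d in L)
def proj(m,X):
    c=np.array(m["camera_from_world"])@np.r_[X,1]
    K=np.array([[m["fx"],0,m["cx"]],[0,m["fy"],m["cy"]],[0,0,1.]])
    return cv2.projectPoints(np.array([[c[0],-c[1],-c[2]]]),np.zeros(3),np.zeros(3),K,np.array(m["D"]))[0].ravel()
E
python3 - <<'E'
from h import *
np.set_printoptions(precision=1,suppress=True)
S=env.camera_model("scene");D=env.camera_model("side");W=env.camera_model("wrist")
sc=lambda x,y:(305+x/3-.33,285+y/3-.33)
sd=lambda x,y:(280+(x-400)/3-.33,265+y/3-.33)
for y,p,q in((93,(60,75),None),(31,(108,160),(484,125)),(0,(133,205),(480,157)),(-62,(195,303),(462,243)),(-93,(228,360),(456,293))):
    print("pad",y,plane(S,sc(*p),39.2), plane(D,sd(*q),39.2) if q else "")
print("card",plane(S,sc(183,30),95.5),plane(S,sc(273,155),95.5))
for n,p,q in(("a",(103,55),(520,45)),("b",(193,203),(505,160))): print(n,tri([(S,sc(*p)),(D,sd(*q))]))
# clip: handle ends scene crop (215,150) k4 offset (400,395); side crop (295,155) k3 offset 630
cs=lambda x,y:(215+(x-400)/4,150+(y-395)/4); cd=lambda x,y:(295+(x-630)/3,155+y/3)
print("h-",tri([(S,cs(462,488)),(D,cd(658,40))]))
print("h+",tri([(S,cs(542,455)),(D,cd(710,38))]))
print("wrist clip z76",plane(W,(237,15),76),"rim corner",plane(W,(268,250),62),plane(W,(247,40),62),plane(W,(432,238),62))
E
```

```text
pad 93 [ 480.8 -173.3   39.2] 
pad 31 [ 467.6 -233.1   39.2] [ 467.9 -235.9   39.2]
pad 0 [ 460.9 -262.3   39.2] [ 463.3 -261.5   39.2]
pad -62 [ 450.2 -323.3   39.2] [ 448.6 -323.5   39.2]
pad -93 [ 443.3 -355.2   39.2] [ 443.1 -356.    39.2]
card [ 517.9 -225.9   95.5] [ 502.4 -310.5   95.5]
a (array([ 494.2, -192.1,   60.5]), np.float64(1.5824450521841924))
b (array([ 474. , -290.7,   61.8]), np.float64(0.5727701451300585))
h- (array([498.3, 155.2, 112.1]), np.float64(0.7512524244532185))
h+ (array([539. , 151.2, 114.5]), np.float64(1.160962627304867))
wrist clip z76 [520.  143.6  76. ] rim corner [532.8 -26.4  62. ] [523.6 130.7  62. ] [666.8 -16.   62. ]
```

```bash
python3 -m jog '{"jaw":[91,91,91,91,91,91,91,91,91],"slide":[[0,0,0],[0,0,0],[-1,-0.1,0],[-1,-0.1,0],[-1,-0.1,0],[-1,-0.1,0],[-1,-0.1,0],[-1,-0.1,0],[-1,-0.1,0]],"spin":[0.72,0.72,0,0,0,0,0,0,0]}'; python3 -m jog '{"jaw":[91,91,91,91,91,91],"slide":[[-1,-0.1,0],[-1,-0.1,0],[-1,-0.1,0],[-0.7,-0.2,0],[0,0,0],[0,0,0]],"spin":[0,0,0,0,0,0]}'
python3 - <<'E'
from h import *
s=env.state();m=env.camera_model("wrist");w=env.grab_frame("wrist")[:,:,::-1]; cv2.imwrite("pics/wrist1.png",w)
import pickle;pickle.dump(m,open("w1.pkl","wb"));print(s["ee_pos"],s["ee_rot"],s["time_s"])
E
```

```text
time_s: 1.05
ee_pos: [511.8, -202.6, 213.7]
ee_rot: [-180.0, -0.0, 78.5]
force: [0.6, 0.5, -0.2]
gripper_width: 90.8
gripper_force: 0.0
time_s: 1.65
ee_pos: [475.4, -307.2, 213.6]
ee_rot: [-180.0, -0.1, 78.4]
force: [-0.1, -0.2, -0.4]
gripper_width: 90.8
gripper_force: 0.0
[ 475.42133229 -307.21680464  213.62765796] [-1.79973329e+02 -5.31128658e-02  7.84183164e+01] 1.65
```

View pics/wrist1.png

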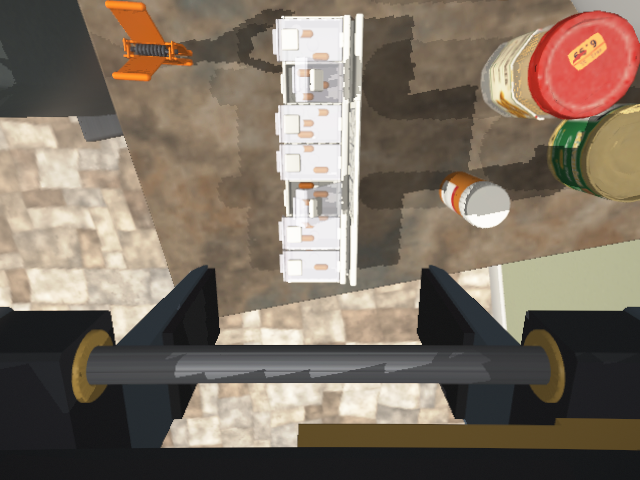

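The wrist view shows the organiser upright in the image. Its shut pads run down column 291 (rows 39, 124, 162, 238, 270), with open pads a at (316,78) and b at (313,208), and the card's edge near column 353.

Run:
```python
from h import *
import pickle
np.set_printoptions(precision=1,suppress=True)
m=pickle.load(open("w1.pkl","rb"))
P=[];L=[93,31,0,-62,-93]
for y,p in zip(L,((291,39),(291,124),(292,162),(292,238),(292.5,271))):
    q=plane(m,p,39.2);P.append(q);print(y,q)
P=np.array(P);fx=np.polyfit(L,P[:,0],1);fy=np.polyfit(L,P[:,1],1)
print("yaw",np.degrees(np.arctan2(-fx[0],fy[0])),"scale",np.hypot(fx[0],fy[0]))
for y in(62,-31):print("pad",y,np.polyval(fx,y),np.polyval(fy,y))
i=cv2.imread("pics/wrist1.png")[5:215,265:375]
c=cv2.resize(i,None,fx=2.8,fy=2.8,interpolation=cv2.INTER_CUBIC)
s=cv2.imread("pics/scene0.png")[285:435,305:435]; s=cv2.resize(s,None,fx=3.9,fy=3.9,interpolation=cv2.INTER_CUBIC)[:588]
t=np.zeros((588,308+s.shape[1]-30,3),np.uint8);t[:c.shape[0],:308]=c;t[:s.shape[0],308:]=s[:,:t.shape[1]-308];cv2.imwrite("pics/c2.png",t);print(t.shape)
```

```text
93 [ 481.8 -170.8   39.2]
31 [ 468.1 -231.3   39.2]
0 [ 462.3 -261.    39.2]
-62 [ 447.9 -325.2   39.2]
-93 [ 441.6 -355.5   39.2]
yaw -12.273701763661686 scale 1.019845854542346
pad 62 475.12026370628854 -200.78240171160652
pad -31 454.9577913009247 -293.4602025903567
(588, 785, 3)
```

View pics/c2.png

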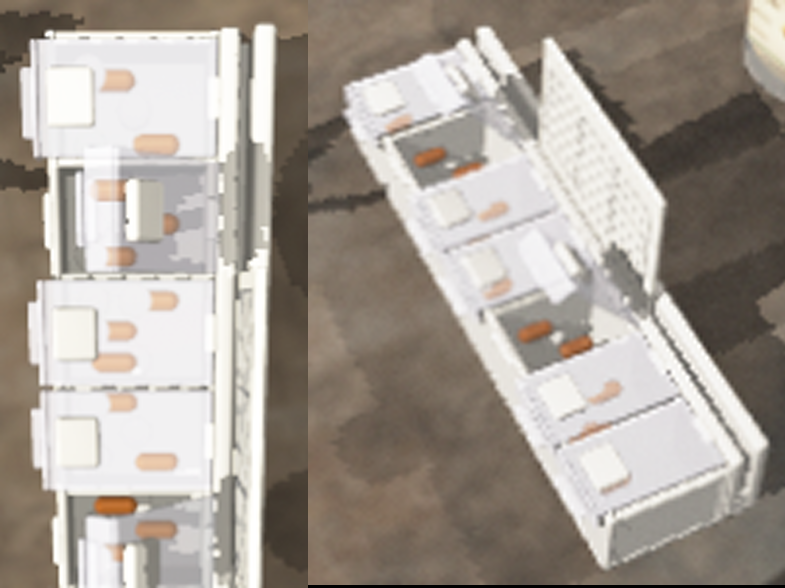

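```bash
python3 -m jog '{"jaw":[0,0,0,0,0,0,0,0,0],"slide":[[0.9,-0.1,0],[0.9,-0.1,0],[0.9,-0.1,0],[0.75,-0.05,0],[0,0,1],[0,0,1],[0,0,1],[0,0,0.8],[0,0,0]],"spin":[0,0,0,0,0,0,0,0,0]}' 20; python3 -m jog '{"jaw":[0,0,0,0,0,0],"slide":[[0,0,0.3],[0,0,0.3],[0,0,0.3],[0,-0.1,0.2],[0,-0.1,0.2],[0,0,0]],"spin":[0,0,0,0,0,0]}'
```

```text
time_s: 2.6
ee_pos: [484.0, -201.6, 97.0]
ee_rot: [-179.6, -0.1, 78.6]
force: [-1.0, -0.6, 0.1]
gripper_width: 21.6
gripper_force: 0.0
time_s: 3.2
ee_pos: [479.6, -202.5, 60.5]
ee_rot: [-180.0, -0.0, 78.5]
force: [0.3, -1.1, 0.2]
gripper_width: 0.5
gripper_force: 0.0
```

```bash
python3 -m jog '{"jaw":[0,0,0,0,0,0],"slide":[[0,-0.04,0.2],[0,-0.04,0.2],[0,-0.04,0.12],[0,0,0.1],[0,0,0.1],[0,0,0]],"spin":[0,0,0,0,0,0]}'; python3 -m jog '{"jaw":[0,0,0],"slide":[[0,0,0.06],[0,0,0],[0,0,0]],"spin":[0,0,0]}';python3 -m jog '{"jaw":[0,0,0],"slide":[[0,0,0.05],[0,0,0],[0,0,0]],"spin":[0,0,0]}'
```

```text
time_s: 3.8
ee_pos: [476.5, -201.9, 39.4]
ee_rot: [-180.0, -0.0, 78.5]
force: [-1.0, 0.7, 2.9]
gripper_width: 0.2
gripper_force: 1.2
time_s: 4.1
ee_pos: [476.5, -201.9, 39.0]
ee_rot: [180.0, 0.0, 78.5]
force: [-3.2, 1.1, 14.7]
gripper_width: 0.6
gripper_force: 6.8
time_s: 4.4
ee_pos: [476.5, -201.9, 38.6]
ee_rot: [180.0, 0.0, 78.5]
force: [-6.9, 3.0, 22.4]
gripper_width: 0.5
gripper_force: 11.2
```

```bash
python3 -m jog '{"jaw":[0,0,0,0,0,0,0,0],"slide":[[0,0,-0.5],[0,0,-0.9],[0,0.1,-0.6],[-0.8,0.1,0],[-0.8,0.09,0],[-0.8,0,0],[-0.73,0,0],[0,0,0]],"spin":[0,0,0,0,0,0,0,0]}'; python3 -m jog '{"jaw":[0,0,0,0,0,0,0],"slide":[[0,0,0.3],[0,0,0.3],[0,0,0.3],[0,-0.1,0.2],[0,-0.1,0.2],[0,0,0],[0,0,0]],"spin":[0,0,0,0,0,0,0]}'
```

```text
time_s: 5.2
ee_pos: [466.4, -297.9, 95.8]
ee_rot: [179.9, 0.1, 78.3]
force: [-0.1, 0.5, -0.2]
gripper_width: 0.4
gripper_force: 0.0
time_s: 5.9
ee_pos: [461.1, -294.1, 56.7]
ee_rot: [180.0, -0.0, 78.5]
force: [-0.7, 0.4, 0.8]
gripper_width: 0.5
gripper_force: 0.0
```

```bash
python3 -m jog '{"jaw":[0,0,0,0,0,0],"slide":[[0,-0.06,0.2],[0,-0.06,0.15],[0,-0.03,0.1],[0,0,0.08],[0,0,0.07],[0,0,0]],"spin":[0,0,0,0,0,0]}'; python3 -m jog '{"jaw":[0,0,0,0],"slide":[[0,0,0.06],[0,0,0],[0,0,0.05],[0,0,0]],"spin":[0,0,0,0]}'
```

```text
time_s: 6.5
ee_pos: [455.9, -293.5, 39.3]
ee_rot: [-180.0, -0.0, 78.5]
force: [-1.1, -0.4, 3.5]
gripper_width: 0.8
gripper_force: 2.0
time_s: 6.9
ee_pos: [455.9, -293.6, 38.6]
ee_rot: [180.0, 0.0, 78.5]
force: [-5.0, 3.9, 22.9]
gripper_width: 0.4
gripper_force: 11.1
```

```bash
python3 -m jog '{"jaw":[0,0,20,50,91,91,91,91,91],"slide":[[0,0,-0.5],[0,0,-0.9],[0,0,-1],[0,0,-1],[0,0,-1],[0,0,-1],[0,1,-0.5],[0,0.5,0],[0,0,0]],"spin":[0,0,0,0,0,0,0,0,0]}'
python3 - <<'E'
from h import *
s=env.state();m=env.camera_model("wrist");w=env.grab_frame("wrist")[:,:,::-1]; cv2.imwrite("pics/wrist2.png",w)
import pickle;pickle.dump(m,open("w2.pkl","wb"));print(s["ee_pos"],s["ee_rot"],s["time_s"])
sc=env.grab_frame("scene")[:,:,::-1]; cv2.imwrite("pics/scene2.png",sc)
print([proj(m,p) for p in ([475,-201,39],[455,-293,39])])
i=w[0:290,150:420]; c=cv2.resize(i,None,fx=2,fy=2,interpolation=cv2.INTER_CUBIC)
s=cv2.resize(np.ascontiguousarray(sc[285:435,310:430]),None,fx=2.1,fy=2.1,interpolation=cv2.INTER_CUBIC)
t=np.zeros((580,540+s.shape[1],3),np.uint8);t[:,:540]=c;t[:s.shape[0],540:]=s;cv2.imwrite("pics/c3.png",t);print(t.shape)
E
```

```text
time_s: 7.8
ee_pos: [501.8, -303.0, 212.7]
ee_rot: [179.9, 0.0, 78.5]
force: [-0.5, -0.6, -0.8]
gripper_width: 53.6
gripper_force: 0.0
[ 501.80560162 -303.00150381  212.72298376] [1.79906930e+02 2.52040628e-02 7.85217967e+01] 7.8
[array([259.22364416,  94.97500599]), array([262.39512549, 211.59905694])]
(580, 792, 3)
```

View pics/c3.png

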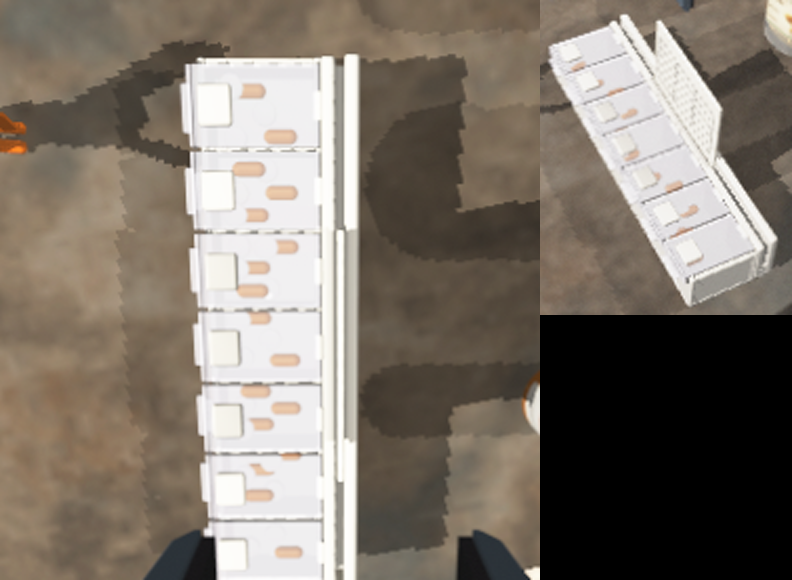

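Both lids now lie flat and shut like the others. The card's top edge is the thin strip at comp column 340, rows 230 to 480, which is wrist pixel column 320, rows 115 to 240. Next I'll move above the clip.

```bash
python3 -m jog '{"jaw":[91,91,91,91,91,91,91,91,91,91],"slide":[[0.98,-0.16,-0.1],[0.98,-0.16,-0.1],[0.98,-0.16,-0.1],[0.98,-0.16,-0.1],[0.98,-0.16,-0.1],[0.98,-0.16,-0.1],[0.98,-0.16,0],[0.98,-0.16,0],[0.98,-0.16,0],[0.98,-0.16,0]],"spin":[0,0,0,0,0,0,0,0,0,0]}'; python3 -m jog '{"jaw":[91,91,91,91,91,91,91,91,91],"slide":[[0.98,-0.16,0],[0.98,-0.16,0],[0.98,-0.16,0],[0.98,-0.16,0],[0,0,0],[0,0,0],[0,0,0],[0,0,0],[0,0,0]],"spin":[0,0,0,0,-0.97,-0.97,0,0,0]}'
python3 - <<'E'
from h import *
import pickle
np.set_printoptions(precision=1,suppress=True)
m2=pickle.load(open("w2.pkl","rb"))
print("card",plane(m2,(320.3,115.5),95.5),plane(m2,(320.3,240),95.5))
s=env.state();m=env.camera_model("wrist");w=env.grab_frame("wrist")[:,:,::-1]; cv2.imwrite("pics/wrist3.png",w)
pickle.dump(m,open("w3.pkl","wb"));print(s["ee_pos"],s["ee_rot"],s["time_s"])
cx,cy=proj(m,[518.6,153,100]);print(cx,cy)
x0,y0=int(cx)-100,max(0,int(cy)-75);print(x0,y0)
cv2.imwrite("pics/c4.png",cv2.resize(np.ascontiguousarray(w[y0:y0+150,x0:x0+200]),None,fx=4,fy=4,interpolation=cv2.INTER_CUBIC))
E
```

```text
time_s: 8.9
ee_pos: [510.4, -4.0, 230.2]
ee_rot: [-179.9, 0.0, 78.5]
force: [0.8, -1.2, -0.1]
gripper_width: 91.1
gripper_force: 0.0
time_s: 9.8
ee_pos: [516.1, 113.8, 230.6]
ee_rot: [-180.0, 0.0, 93.9]
force: [0.7, -0.6, -0.1]
gripper_width: 91.0
gripper_force: 0.0
card [ 518.8 -225.    95.5] [ 501.6 -310.4   95.5]
[516.1 113.8 230.6] [-180.     0.    93.9] 9.8
325.6714944196194 174.18786907319242
225 99
```

View pics/c4.png

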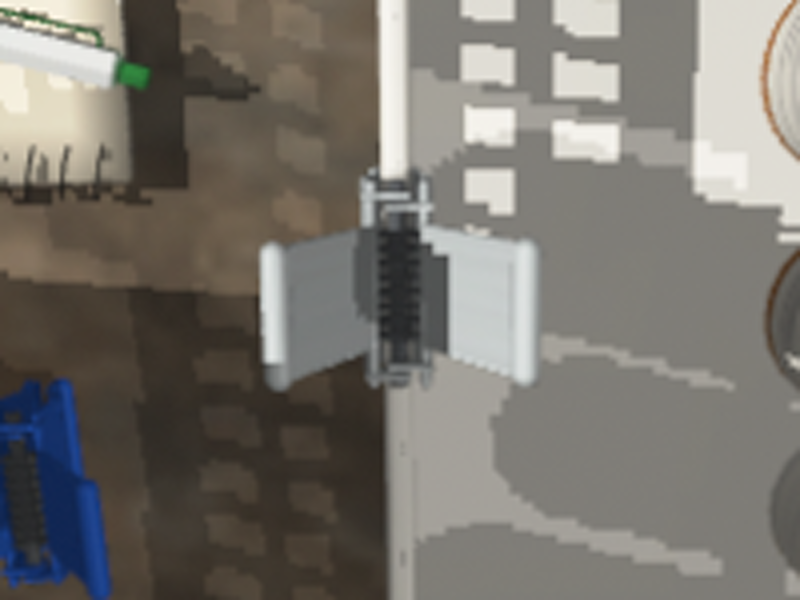

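The crop shows the clip straddling the wall. Its rolled handle ends are at crop (274,315) and (526,313), parallel to the image columns, so the yaw fits.

Run:
```python
from h import *
import pickle
np.set_printoptions(precision=1,suppress=True)
m=pickle.load(open("w3.pkl","rb"));f=lambda x,y:(225+x/4-.4,99+y/4-.4)
for q in((274,244),(278,386),(526,242),(524,383),(261,315),(538,313)):print(q,plane(m,f(*q),113.5))
A=(plane(m,f(261,315),113)+plane(m,f(538,313),113))/2;print(A)
for q in((393,20),(400,590)):print("rim",plane(m,f(*q),62))
a=np.radians(93.9);e1=np.array([np.cos(a),np.sin(a)]);e2=np.array([np.sin(a),-np.cos(a)]);d=A[:2]-[516.1,113.8];print("tool dx,dy units",d@e1/30,d@e2/30)
S=env.camera_model("scene");print(proj(S,A))
```

```text
(274, 244) [495.1 163.4 113.5]
(278, 386) [497.  138.7 113.5]
(526, 242) [538.4 166.7 113.5]
(524, 383) [540.3 142.2 113.5]
(261, 315) [493.4 151.1 113.5]
(538, 313) [541.6 154.7 113.5]
[517.5 152.8 113. ]
rim [513.5 202.2  62. ]
rim [523.3  85.5  62. ]
tool dx,dy units 1.293424141071214 0.13617449385198874
[240.1 169.6]
```

```bash
python3 -m jog '{"jaw":[75,75,75,75,75,75,75,75,75],"slide":[[0.65,0.07,0],[0.64,0.07,0],[0,0,1],[0,0,1],[0,0,0.9],[0,0,0.8],[0,0,0.5],[0,0,0.25],[0,0,0]],"spin":[0,0,0,0,0,0,0,0,0]}' 20; python3 -m jog '{"jaw":[64,58,54,51,51,51],"slide":[[0,0,0],[0,0,0],[0,0,0],[0,0,0],[0,0,0],[0,0,0]],"spin":[0,0,0,0,0,0]}'
```

```text
time_s: 10.75
ee_pos: [517.6, 152.8, 96.5]
ee_rot: [-179.9, 0.0, 94.0]
force: [0.1, -0.4, 0.4]
gripper_width: 75.0
gripper_force: 0.0
time_s: 11.35
ee_pos: [518.1, 153.1, 97.4]
ee_rot: [180.0, -0.0, 94.0]
force: [-0.5, -0.9, -0.0]
gripper_width: 51.2
gripper_force: 0.0
```

Next I'll squeeze slowly and watch the force balance.

```bash
python3 -m jog '{"jaw":[49,48,47,46],"slide":[[0,0,0],[0,0,0],[0,0,0],[0,0,0]],"spin":[0,0,0,0]}' 20; python3 -m jog '{"jaw":[45,43,41,39,37,35],"slide":[[0,0,0],[0,0,0],[0,0,0],[0,0,0],[0,0,0],[0,0,0]],"spin":[0,0,0,0,0,0]}'; python3 -m jog '{"jaw":[33,31,29,27,26,26,26,26],"slide":[[0,0,0],[0,0,0],[0,0,0],[0,0,0],[0,0,0],[0,0,0],[0,0,0],[0,0,0]],"spin":[0,0,0,0,0,0,0,0]}'
```

```text
time_s: 11.75
ee_pos: [518.0, 153.1, 97.1]
ee_rot: [-180.0, 0.0, 94.0]
force: [-0.2, -0.2, -0.7]
gripper_width: 46.1
gripper_force: 3.5
time_s: 12.35
ee_pos: [518.0, 153.1, 97.3]
ee_rot: [180.0, 0.0, 94.0]
force: [-0.8, -0.4, -0.9]
gripper_width: 35.2
gripper_force: 5.7
time_s: 13.15
ee_pos: [518.0, 153.1, 97.3]
ee_rot: [180.0, 0.0, 94.0]
force: [-0.2, 0.4, 0.2]
gripper_width: 26.1
gripper_force: 7.4
```

```bash
python3 -m jog '{"jaw":[24,22,20,20,20],"slide":[[0,0,0],[0,0,0],[0,0,0],[0,0,0],[0,0,0]],"spin":[0,0,0,0,0]}' 25; python3 -m jog '{"jaw":[20,20,20,20,20],"slide":[[0,0,-0.1],[0,0,-0.2],[0,0,-0.3],[0,0,-0.4],[0,0,0]],"spin":[0,0,0,0,0]}'
python3 - <<'E'
from h import *
w=env.grab_frame("wrist")[:,:,::-1];s=env.grab_frame("scene")[:,:,::-1];d=env.grab_frame("side")[:,:,::-1]
r=lambda i,k:cv2.resize(np.ascontiguousarray(i),None,fx=k,fy=k,interpolation=cv2.INTER_CUBIC)
a=r(w[200:400,200:440],1.6);b=r(s[110:220,190:300],3.5);c=r(d[110:220,260:370],3.5)
t=np.zeros((590,790,3),np.uint8);t[:b.shape[0],:385]=b[:590];t[:c.shape[0],390:775]=c;a=r(a,.5);t[390:390+a.shape[0],:a.shape[1]]=a;cv2.imwrite("pics/c5.png",t)
E
```

```text
time_s: 13.65
ee_pos: [518.0, 153.1, 97.3]
ee_rot: [180.0, -0.0, 94.0]
force: [0.3, 0.2, 0.6]
gripper_width: 23.9
gripper_force: 25.0
time_s: 14.15
ee_pos: [519.5, 153.5, 129.7]
ee_rot: [179.7, -0.1, 94.0]
force: [-0.3, 0.1, 0.1]
gripper_width: 24.1
gripper_force: 25.0
```

View pics/c5.png

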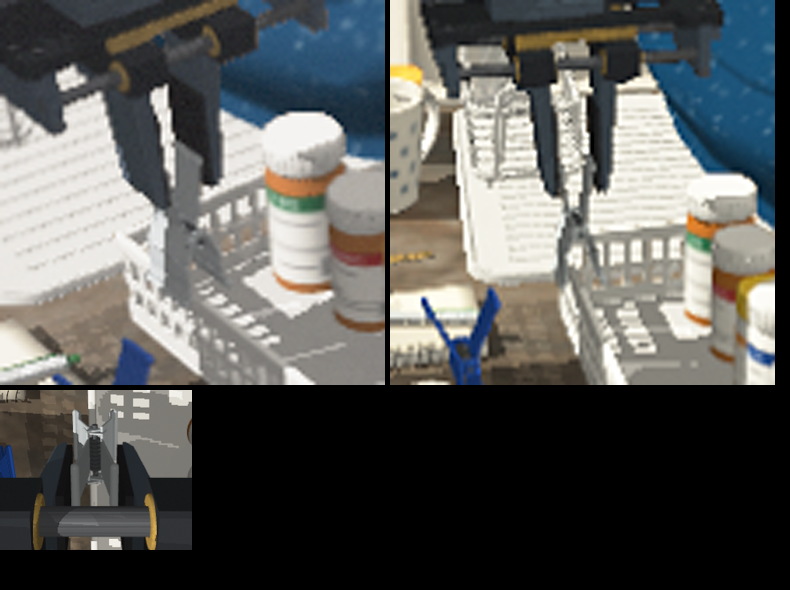

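The clip is held and gaping, free of the rim, with its jaws either side of comp (580,270) in the side crop. Next I'll lift it and carry it to the card.

```bash
python3 -m jog '{"jaw":[20,20,20,20,20,20,20,20,20,20],"slide":[[0,0,-0.3],[0,0,-0.5],[0,0,-0.6],[0,0,-0.6],[0,0,-0.6],[0,0,-0.4],[0,0,-0.2],[0,0,0],[0,0,0],[0,0,0]],"spin":[0,0,0,0,0,0,0,0.6,0.7,0.62]}' 25; python3 -m jog '{"jaw":[20,20,20,20,20,20,20,20,20,20],"slide":[[-0.3,0.05,0],[-0.6,0.11,0],[-0.8,0.14,0],[-0.8,0.14,0],[-0.8,0.14,0],[-0.8,0.14,0],[-0.8,0.14,0],[-0.8,0.14,0],[-0.8,0.14,0],[-0.8,0.14,0]],"spin":[0,0,0,0,0,0,0,0,0,0]}'; python3 -m jog '{"jaw":[20,20,20,20,20,20,20,20,20,20],"slide":[[-0.8,0.14,0],[-0.8,0.15,0],[-0.8,0.15,0],[-0.8,0.15,0],[-0.8,0.15,0],[-0.8,0.15,0],[-0.8,0.14,0],[-0.6,0.11,0],[-0.3,0.06,0],[0,0,0]],"spin":[0,0,0,0,0,0,0,0,0,0]}'; python3 -m jog '{"jaw":[20,20,20],"slide":[[0,0,0],[0,0,0],[0,0,0]],"spin":[0,0,0]}'
python3 - <<'E'
from h import *
print({k:np.round(v,1) for k,v in env.state().items() if k in("ee_pos","ee_rot","gripper_width")})
w=env.grab_frame("wrist")[:,:,::-1];s=env.grab_frame("scene")[:,:,::-1];d=env.grab_frame("side")[:,:,::-1]
S=env.camera_model("scene");D=env.camera_model("side");p=env.state()["ee_pos"]
p=p-[0,0,35];a=proj(S,p);b=proj(D,p);print(a,b)
for n,i in(("w",w),("s",s),("d",d)):cv2.imwrite(f"pics/{n}6.png",i)
r=lambda i,k:cv2.resize(np.ascontiguousarray(i),None,fx=k,fy=k,interpolation=cv2.INTER_CUBIC)
def cr(i,c,h,dy):
    x,y=int(c[0])-h,int(c[1])-h+dy;print("origin",x,y);return i[y:y+int(3*h),x:x+2*h]
t=np.zeros((600,800,3),np.uint8)
A=r(cr(s,a,50,0),3.9);B=r(cr(d,b,50,0),3.9);t[:min(600,A.shape[0]),:390]=A[:600];t[:min(600,B.shape[0]),400:790]=B[:600];cv2.imwrite("pics/c6.png",t)
E
```

```text
time_s: 15.3
ee_pos: [517.6, 153.0, 222.7]
ee_rot: [-179.9, 0.0, 78.4]
force: [0.2, -0.4, -0.7]
gripper_width: 24.5
gripper_force: 25.0
time_s: 16.3
ee_pos: [511.8, -70.7, 222.9]
ee_rot: [-179.9, 0.0, 78.8]
force: [0.2, -0.5, -0.3]
gripper_width: 24.7
gripper_force: 25.0
time_s: 17.3
ee_pos: [509.2, -268.3, 222.9]
ee_rot: [-180.0, -0.0, 78.6]
force: [0.8, -0.0, -0.4]
gripper_width: 23.9
gripper_force: 25.0
time_s: 17.6
ee_pos: [509.5, -266.6, 223.4]
ee_rot: [180.0, -0.0, 78.7]
force: [0.1, 0.8, -1.7]
gripper_width: 23.9
gripper_force: 25.0
{'ee_pos': array([ 509.5, -266.6,  223.4]), 'ee_rot': array([180. ,  -0. ,  78.7]), 'gripper_width': np.float64(23.9)}
[383.34715248 266.93227664] [335.39261729 239.17698732]
origin 333 216
origin 285 189
```

View pics/c6.png

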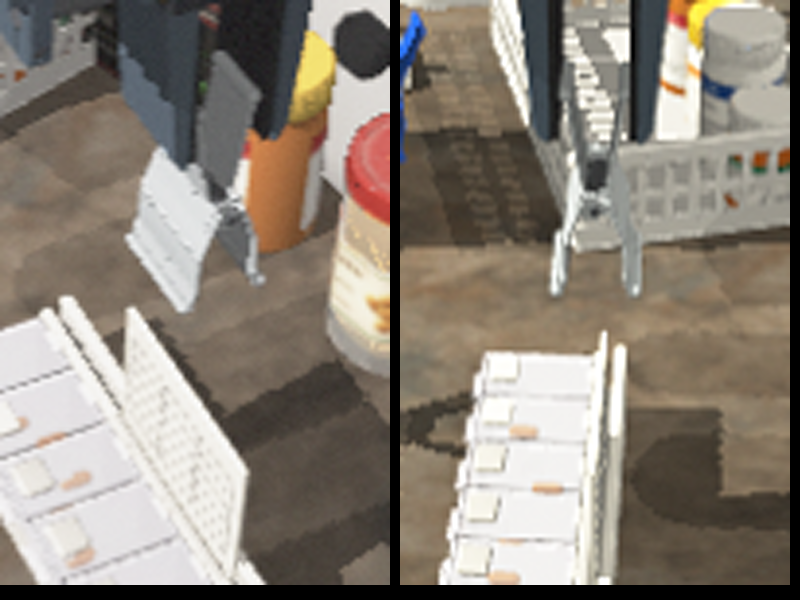

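The scene crop shows the clip hanging open above the card. In the side crop its near jaw corners are at (556,293) and (634,293), the pin is at (597,205), and the card lies below.

Run:
```python
from h import *
np.set_printoptions(precision=1,suppress=True)
S=env.camera_model("scene");D=env.camera_model("side")
f=lambda x,y:(285+(x-400)/3.9-.4,189+y/3.9-.4);g=lambda x,y:(333+x/3.9-.4,216+y/3.9-.4)
e1=np.array([.196,.981,0]);e2=np.array([.981,-.196,0]);t=np.array([509.5,-266.6,223.4])
def on(m,p,k): # intersect with vertical plane at e1 offset k from tool
    o,d=ray(m,p);X=o+d*((k+e1@t-e1@o)/(e1@d));return X,e1@(X-t),e2@(X-t)
print("jaw- near",on(D,f(556,293),-20),"\njaw+ near",on(D,f(634,293),-20),"\npin near",on(D,f(597,205),-20))
print("scene/side jaw- near corner",tri([(S,g(185,309)),(D,f(556,293))]))
print("jaw- far corner",plane(S,g(131,237),t[2]-60))
c=np.array([510.2,-267.9,0]);print("card rel along e1,e2",e1@(c-t),e2@(c-t))
for p in((127,310),(245,470)):print("card scene now",plane(S,g(*p),95.5))
```

```text
jaw- near (array([ 491.6, -283.4,  158.6]), np.float64(-19.999999999999993), np.float64(-14.261200139205059)) 
jaw+ near (array([ 519.7, -289. ,  159.9]), np.float64(-19.999999999999865), np.float64(14.400342225574848)) 
pin near (array([ 506.3, -286.3,  197.8]), np.float64(-19.99999999999994), np.float64(0.7400028390344642))
scene/side jaw- near corner (array([ 492.1, -283.5,  159.6]), np.float64(0.8972327315397536))
jaw- far corner [ 497.2 -248.4  163.4]
card rel along e1,e2 -1.1380999999999577 0.94149999999998
card scene now [ 516.8 -226.1   95.5]
card scene now [ 502.4 -310.    95.5]
```

```bash
python3 -m jog '{"jaw":[20,20,20,20,20,20,20],"slide":[[-0.04,0.03,0.2],[0,0,0.4],[0,0,0.4],[0,0,0.4],[0,0,0.3],[0,0,0],[0,0,0]],"spin":[0,0,0,0,0,0,0]}' 25;  python3 -m jog '{"jaw":[20,20,20,20,20,20,20,20,20,20],"slide":[[0,0,0.15],[0,0,0.2],[0,0,0.2],[0,0,0.2],[0,0,0.2],[0,0,0.1],[0,0,0.05],[0,0,0],[0,0,0],[0,0,0]],"spin":[0,0,0,0,0,0,0,0,0,0]}'
python3 - <<'E'
from h import *
print({k:np.round(v,1) for k,v in env.state().items() if k in("ee_pos","ee_rot","gripper_width","force")})
s=env.grab_frame("scene")[:,:,::-1];d=env.grab_frame("side")[:,:,::-1]
S=env.camera_model("scene");D=env.camera_model("side");p=env.state()["ee_pos"]-[0,0,40];a=proj(S,p);b=proj(D,p)
cv2.imwrite("pics/s7.png",s);cv2.imwrite("pics/d7.png",d)
r=lambda i,k:cv2.resize(np.ascontiguousarray(i),None,fx=k,fy=k,interpolation=cv2.INTER_CUBIC)
def cr(i,c):
    x,y=int(c[0])-32,int(c[1])-40;print("origin",x,y);return i[y:y+95,x:x+64]
t=np.zeros((590,800,3),np.uint8)
A=r(cr(s,a),6.2);B=r(cr(d,b),6.2);t[:A.shape[0],:A.shape[1]]=A;t[:B.shape[0],400:400+B.shape[1]]=B;cv2.imwrite("pics/c7.png",t)
E
```

```text
time_s: 18.45
ee_pos: [510.1, -268.9, 172.1]
ee_rot: [-180.0, -0.0, 78.6]
force: [0.0, -0.7, 0.1]
gripper_width: 24.2
gripper_force: 25.0
time_s: 19.45
ee_pos: [510.3, -268.9, 139.6]
ee_rot: [180.0, 0.0, 78.6]
force: [0.2, 0.2, -0.0]
gripper_width: 24.3
gripper_force: 25.0
{'ee_pos': array([ 510.3, -268.9,  139.6]), 'ee_rot': array([180. ,   0. ,  78.6]), 'force': array([ 0.2,  0.2, -0. ]), 'gripper_width': np.float64(24.3)}
origin 348 273
origin 303 248
```

View pics/c7.png

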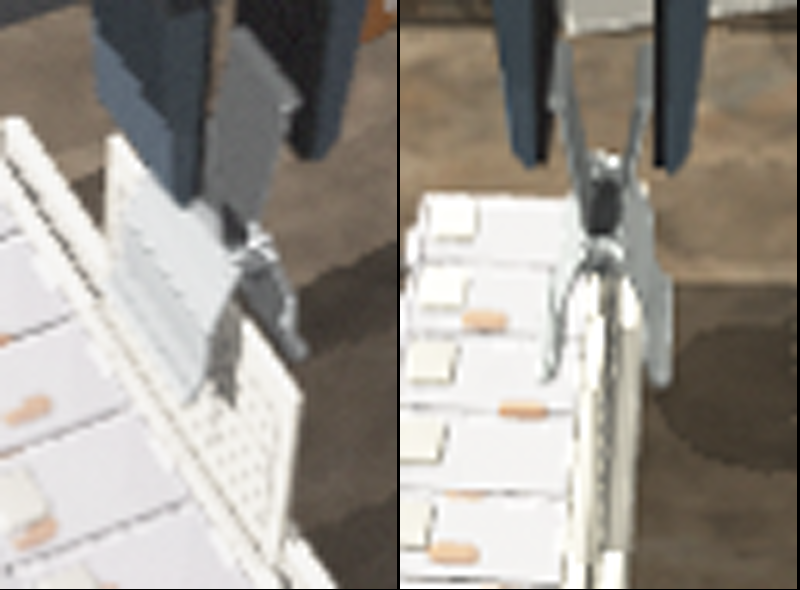

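The side crop shows one jaw each side of the card, with tips at (548,380) and (660,382) and the card's top edge centred near (603,275). The contact force is about zero. I'll lower it a further 3 mm, check the force again and hand in.

```bash
python3 -m jog '{"jaw":[20,20,20,20,20],"slide":[[0,0,0.05],[0,0,0.05],[0,0,0],[0,0,0],[0,0,0]],"spin":[0,0,0,0,0]}' 25 && python3 -c "
from workcell import env
s=env.state();print(s['force'],s['torque'],s['gripper_width']);print(env.job_done())"
```

```text
time_s: 20.05
ee_pos: [510.1, -268.8, 136.3]
ee_rot: [180.0, -0.0, 78.6]
force: [0.9, -0.1, -0.1]
gripper_width: 24.0
gripper_force: 25.0
[ 0.90298783 -0.06779737 -0.06408337] [-0.0228233   0.04672488 -0.01461223] 23.975337115218874
the job is handed in; nothing more can be done
None
```

I pressed both lids shut, and the arm is holding the clip squeezed wide open over the middle of the card's top edge, jaws about 23 mm down either side with no contact force felt; I handed the job in at 20 s without touching the loose bottles (no verdict came back).

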